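# Lock out the film winder at its bench isolator

### The job

Lock out the film winder: swing the red isolator handle clockwise all the way round to off, so that the hole in its tab comes over the hole in the yellow block. Then fold the steel hasp fully down into its catch so that it lies flat over that tab. Finally take the red-headed pin from the wooden stand and put it down through the lined-up holes until its head sits on the hasp, let go, and leave the other pins and loose things where they are.

Things in the scene. Friction and masses are not known exactly. Their poses are not given: they have to be found in the camera images.
- isolator: Grey isolator box fixed to the bench, 220 (its x) x 300 (its y) x 90 mm high; origin at the centre of its underside, z up. On its flat top: a red handle turning about a vertical axis at (0, 30) mm, a yellow lock block 40 x 40 x 25 mm high at (0, -30) mm, and a steel hasp hinged at y = -120 mm. White dot at (-98, 30) mm: on; green dot at (0, 138) mm: off. A cable gland sticks out 50 mm at +x.
- handle (a joint): Turn of the red handle, rad: 0 = on (its arm points to the box's -x side, tab to +x), growing clockwise seen from above to 1.571 = off, a hard stop (arm to the box's +y side, tab over the yellow block). Stiff (about 0.2 N m), stays where it is left.
- handle_knob (a point): Point on the handle's upright round knob, 85 mm from the handle's axis: 150 mm above the bench, on the knob's centre line. The knob is 24 mm in diameter; its straight part stands from 125 mm (top of the 26 mm wide arm) to 165 mm above the bench.
- handle_hole (a point): Centre of the 15 mm hole in the handle's red tab (34 x 34 x 6 mm), at the tab's top, 123 mm above the bench, 60 mm from the handle's axis, opposite the knob. At off it lies straight over point lock_hole.
- hasp (a joint): Angle of the steel hasp, rad: 0 = closed, lying level and pointing to the box's +y; 1.571 = upright; more = leaning back towards -y (up to 2.6). Friction hinge (about 0.07 N m): it stays at any angle and must be pushed all the way down; it meets a stop at 0.
- hasp_hinge (a point): Middle of the hasp's hinge line, which runs along the box's x at (0, -120) mm, 127.5 mm above the bench; axes as the box's. Two steel ears flank it, 134 mm above the bench, outer edges at x = +-29 mm. The hasp's catch is a pair of steel cheeks at x = +-20 mm, y = -69 mm on the box, 130 mm above the bench: the closed hasp lies between them, flush with their tops.
- hasp_tip (a point): Middle of the hasp's rolled free end (8 mm thick), 115 mm from the hinge line. The hasp is a flat steel strap 30 mm wide and 5 mm thick with a 15 mm hole 90 mm from the hinge line. Closed, it lies 125 to 130 mm above the bench, its hole straight over point lock_hole.
- lock_hole (a point): Centre of the mouth of the hole in the yellow lock block, 115 mm above the bench; z up. Hole 15 mm in diameter, 25 mm deep.
- red_pin: Loose 60 g lockout pin with a red head, upright in one of the stand's three holes (which one varies). Origin at the centre of its lower tip, z up. Steel shaft 10 mm in diameter, 38 mm long, lowest 6 mm tapered; then a round head 24 mm in diameter, 32 mm high (38 to 70 mm above the origin). Parked, the tip is 7 mm above the bench, head resting on the stand; home in the lock, 92 mm.
- pin_stand: Wooden stand fixed to the bench, 60 (its x) x 190 (its y) x 45 mm high, origin at the centre of its underside; three 15 mm holes in its top at y = -60, 0 and 60 mm hold the pins.
- yellow_pin: Pin like the red one but with a yellow head, in the stand; to be left alone.
- blue_pin: Pin like the red one but with a blue head, in the stand; to be left alone.
- water_bottle: Clear water bottle, 64 mm in diameter, 210 mm high, origin at the centre of its underside; bystander.
- tape_roll: Orange tape roll lying flat, 100 mm in diameter, 48 mm high, origin at the centre of its underside; bystander.
- screwdriver: Screwdriver with a yellow handle lying on the bench, about 200 mm long; bystander.
- glue_tub: White tub with a red cap, 70 mm in diameter, 80 mm high, origin at the centre of its underside; bystander.

How it is judged:
On the way, in this order (a step that is already met when the one before it is completed fails the run):
1. the handle is at off (within 0.06 rad of its stop) (value of joint handle above 1.51 rad), for 0.2 s.
2. the hasp is closed in its catch (within 0.06 rad) with the handle still at off (value of joint handle above 1.51 rad and value of joint hasp below 0.06 rad), for 0.2 s.
At the end, for the whole second after the job is handed in: The handle is within 0.06 rad of off, the hasp within 0.06 rad of closed, and the red pin stands upright (within 0.12 rad) and still through both into the yellow block: its tip within 6 mm of the hole's axis and at least 18 mm below the block's mouth (23 mm when fully home) (all of step 2 and horizontal distance between red_pin and lock_hole below 0.006 m and z of red_pin in the frame of lock_hole below -0.018 m and angle between red_pin's own z axis and vertical below 0.12 rad and linear speed of red_pin below 0.02 m/s); the robot touches nothing.
It fails at once if another pin or loose thing is moved more than 30 mm (distance of any of yellow_pin, blue_pin, water_bottle, tape_roll, screwdriver, glue_tub from where it was at the start of the episode above 0.03 m).
It also fails if it takes over 72 s, if anything falls off the work surface, if the arm or the gripper's body presses on something with over 40 N, if the wrist force passes 120 N, or if a joint passes its speed limit or range.

### The arm

A 7-joint arm with a two-finger parallel gripper is mounted at the origin on the work surface. World frame = base frame: x ahead of the robot, y to its left, z up, the work surface at z = 0. Lengths are in m, angles in rad, forces in N, time in s.
With the tool pointing down it reaches from about 0.425 to 0.875 m from the base axis. Payload 9.9 kg.
Tool frame: the origin (TCP) lies at the very end of the fingers, on their centre line; the grasp point (between the pads) lies 19 mm behind it; z points along the fingers, y is the direction in which the jaws open and shut (so a half turn about z gives the same grasp; the last joint's range is limited). The gripper opens to 85 mm and grips with 20 to 120 N. Pads are 22 mm wide; open, the fingers measure 114 mm over their backs; the gripper's body (76 mm by 85 mm) begins 54 mm behind the grasp point. The pads swing forward as they close: fully open they stand 13 mm farther back than shut.
Start: joints at [-1.185, 0.576, 0.025, 1.437, -0.015, 1.129, -0.057], TCP at [0.306, 0.602, 0.231] pointing down, gripper open.
Joint ranges: [-2.76, 2.76], [-0.34, 2.15], [-1.52, 1.57], [0.19, 2.46], [-1.09, 4.23], [0.17, 1.99], [-2.82, 2.82]. Speed limits (rad/s): [2.22, 2.22, 3.01, 3.01, 3.14, 3.14, 3.14].

### API

Orientations are given as a rotation vector (axis times angle).
In Python, from station import state, imaging, workorder gives the robot as it stands.
- The arm moves only by the shell command python3 -m crank 'ROWS' [FORCE]. ROWS is JSON, one flat list of numbers, 7 for each row, row after row: the shift along the tool's x, y, z in cm, then the turn, a rotation vector about the tool's x, y, z in degrees, then the gripper's target within -1 to 1 (fully open at 1, half-way at 0, shut at -1). A call has 1 to 20 rows; each row shifts and turns the commanded pose from where the row before left it, along the tool's axes as they then stand; what a row does not reach is not made up. A row lasts 1/8 s, in which the tool goes at most 62.5 mm and 10.7 degrees, less where a joint would pass 70% of its speed; a pose out of reach is approached as far as the arm can. A call is refused whole if a number of a shift passes 6.25 or a number of a turn 10.7, either way. A call with a gripper value outside its range is refused whole. The fingers move at their own pace and stop on an object; FORCE is the grip in N (left out, the last holds). Time passes only in rows, so rows that do not move let the fingers close. It gives the time, the measured TCP pose, the force and the opening at its end, in the units of the state.
- state(): the state, without advancing time (a new reading comes with each control period).
- imaging.grab_frame(name): name is "scene" or "side" or "wrist"; returns the picture (384x512x3 uint8, red, green, blue); there is no depth.
- imaging.camera_params(name): a dict with "intrinsics" (3x3 intrinsics, pixels), "k1" (the pictures are not rectified: a ray, as slopes to the right and down, at radius r is drawn at 1 + k1 r^2 times it, then the intrinsics apply), "R" (3x3) and "t" (3): a world point X has camera coordinates R X + t; the wrist camera has in their place "mount" (4x4, takes a point from camera to tool coordinates, whose origin is the TCP and whose axes are the flange's). Camera axes: x right, y down, z forward; pixel columns grow to the right and rows downward; lengths in m; the calibration is good to about 2 mm. A picture is of the moment at which its call begins: read the wrist's pose just before it. camera_params takes no time and is no camera call.
- workorder.hand_in(): hands the job in, once; it reports no verdict.
The state is a dict: "time_s": time; "joint_positions": joint angles; "qvel": joint speeds; "tau": joint torques, N m; "tcp_pos": TCP position; "ee_rot": TCP orientation; "wrist_force": force on the tool from outside, world axes, zero at the start; "torque": the same for the moment, N m; "opening": opening from 0.0 (shut) to 1.0 (fully open).
Only numpy, scipy, OpenCV 4.12 (cv2) and the standard library are available. Lean on these libraries where they do the work, as an engineer would, in place of code of your own. Each camera call takes 0.05 s, during which the arm holds its last target.

## Working session

There is one attempt and no reset: what is moved stays moved. The work goes in short steps, Python scripts to look and compute and a shell command to move; the robot and the scene stay as the last step left them, time stands still between calls to the robot, and variables do not carry over. Pictures are saved under pics/ and viewed, and the job is handed in when it is done.

```bash
ls; mkdir -p pics; python3 - <<'E'
from station import state, imaging
import cv2
s=state(); print(s)
for n in ["scene","side","wrist"]:
    im=imaging.grab_frame(n); cv2.imwrite(f"pics/{n}0.png",im[:,:,::-1])
    print(n,imaging.camera_params(n))
E
```

```text
pics
{'time_s': 0.0, 'joint_positions': array([-1.18479782,  0.5765379 ,  0.02484405,  1.43792199, -0.01497057,
        1.12898368, -0.05649042]), 'qvel': array([ 0.00070548,  0.00116638, -0.000164  , -0.00036501, -0.00088801,
       -0.00047567,  0.00068962]), 'tau': array([-4.32302113e-04, -7.65767741e+01,  2.25136377e+00, -2.85985565e+01,
        1.55143737e-02,  1.24224686e-02, -4.43020826e-05]), 'tcp_pos': array([0.30537478, 0.60146272, 0.23043384]), 'ee_rot': array([-7.31039752e-01, -3.05506852e+00,  2.58119214e-03]), 'wrist_force': array([ 0.71103451, -0.95776841,  0.25939507]), 'torque': array([-0.00695016, -0.05004674,  0.01255918]), 'opening': 0.9997759872030642}
scene {'intrinsics': array([[429.32947901,   0.        , 253.65840689],
       [  0.        , 429.32947901, 195.2085245 ],
       [  0.        ,   0.        ,   1.        ]]), 'k1': 0.0198606752036696, 'R': array([[ 0.33858295,  0.94092843,  0.00390859],
       [ 0.60551439, -0.21470453, -0.76632518],
       [-0.72021796,  0.26183135, -0.642441  ]]), 't': array([-0.22194187, -0.22600374,  1.69971769])}
side {'intri
[... 249 characters left out ...]
 [-0.05590096, -0.65223408, -0.75595356],
       [ 0.09657232,  0.75005536, -0.65428643]]), 't': array([-0.52976578,  0.14197501,  1.1049043 ])}
wrist {'intrinsics': array([[293.26414935,   0.        , 254.68601977],
       [  0.        , 293.26414935, 192.87573138],
       [  0.        ,   0.        ,   1.        ]]), 'k1': -0.061770905155591097, 'mount': array([[ 1.59605693e-04, -9.64289044e-01, -2.64852059e-01,
         6.66305473e-02],
       [ 9.99999948e-01,  2.28234113e-04, -2.28346230e-04,
        -7.96930302e-04],
       [ 2.80640043e-04, -2.64852009e-01,  9.64289031e-01,
        -1.42104853e-01],
       [ 0.00000000e+00,  0.00000000e+00,  0.00000000e+00,
         1.00000000e+00]])}
```

View pics/scene0.png

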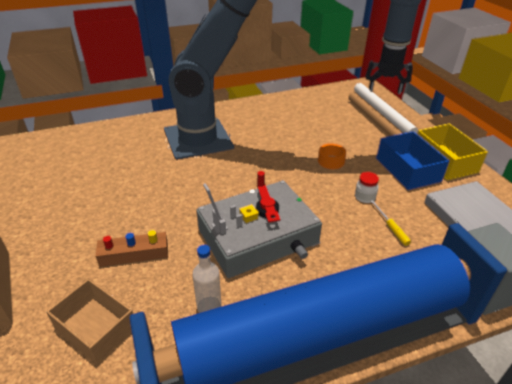

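View pics/side0.png

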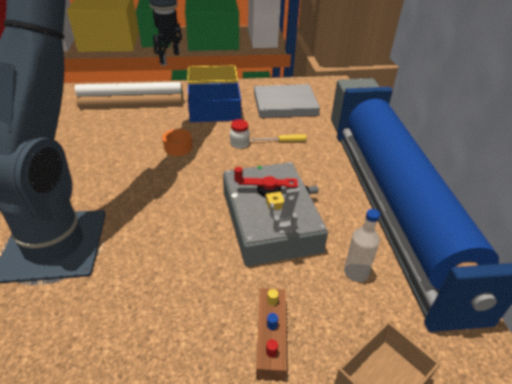

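View pics/wrist0.png

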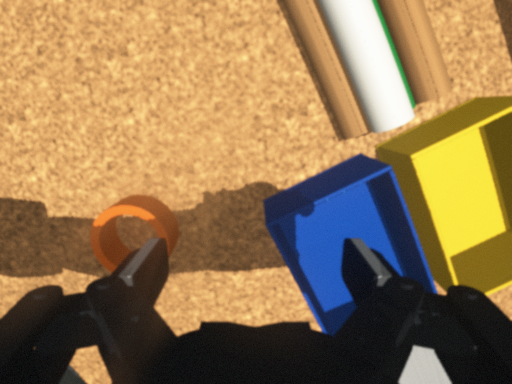

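```bash
cat > h.py <<'E'
import numpy as np, cv2
from scipy.spatial.transform import Rotation as Rn
from station import state, imaging
def ray(n,uv,st=None):
    c=imaging.camera_params(n); K=c["intrinsics"]
    d=np.array([(uv[0]-K[0,2])/K[0,0],(uv[1]-K[1,2])/K[1,1]]); s=d.copy()
    for _ in range(20): s=d/(1+c["k1"]*(s@s))
    v=np.array([s[0],s[1],1.])
    if n=="wrist":
        T=c["mount"]; Rw=Rn.from_rotvec(st["ee_rot"]).as_matrix()
        return Rw@T[:3,3]+st["tcp_pos"], Rw@T[:3,:3]@v
    return -c["R"].T@c["t"], c["R"].T@v
def plane(n,uv,z,st=None):
    o,d=ray(n,uv,st); return o+d*(z-o[2])/d[2]
def tri(*obs):
    A=np.zeros((3,3));b=np.zeros(3);L=[]
    for ob in obs:
        o,d=ray(*ob); d=d/np.linalg.norm(d);P=np.eye(3)-np.outer(d,d);A+=P;b+=P@o;L.append((o,P))
    X=np.linalg.solve(A,b); return X,[np.linalg.norm(P@(X-o)) for o,P in L]
def proj(n,X,st=None):
    c=imaging.camera_params(n);K=c["intrinsics"]
    if n=="wrist":
        T=c["mount"]; Rw=Rn.from_rotvec(st["ee_rot"]).as_matrix()
        p=T[:3,:3].T@(Rw.T@(np.array(X)-st["tcp_pos"])-T[:3,3])
    else: p=c["R"]@np.array(X)+c["t"]
    s=p[:2]/p[2]; s=s*(1+c["k1"]*(s@s)); return K[:2,:2]@s+K[:2,2]
def hsv(im,lo,hi): return cv2.inRange(cv2.cvtColor(im,cv2.COLOR_RGB2HSV),lo,hi)
def blobs(m,amin=15):
    n,l,s,c=cv2.connectedComponentsWithStats(m); return [(np.round(c[i],1).tolist(),s[i].tolist()) for i in range(1,n) if s[i,4]>=amin]
def red(im): return hsv(im,(0,170,80),(6,255,255))|hsv(im,(174,170,80),(180,255,255))
def save(im,name,box=None,k=1):
    if box: x0,y0,x1,y1=box; im=im[y0:y1,x0:x1]
    cv2.imwrite("pics/"+name,cv2.resize(im[:,:,::-1],None,fx=k,fy=k,interpolation=cv2.INTER_CUBIC))
E
python3 - <<'E'
from h import *
for n,b in (("scene",(90,160,350,300)),("side",(200,140,360,384))):
    im=cv2.imread(f"pics/{n}0.png")[:,:,::-1].copy()
    save(im,n+"0c.png",b,3 if n=="scene" else 2.4)
    print(n,"red",blobs(red(im))); print("yel",blobs(hsv(im,(22,170,90),(34,255,255)))); print("blue",blobs(hsv(im,(105,150,60),(122,255,255)))); print("green",blobs(hsv(im,(45,120,60),(80,255,255)),4))
E
```

```text
scene red [([375.5, 32.8], [361, 0, 29, 77, 1047]), ([414.3, 32.8], [404, 0, 22, 64, 370]), ([110.6, 43.4], [74, 6, 73, 77, 4281]), ([374.2, 70.3], [372, 67, 6, 8, 23]), ([403.7, 72.5], [401, 69, 6, 8, 35]), ([326.2, 77.6], [302, 70, 54, 16, 486]), ([390.3, 83.9], [377, 76, 26, 23, 258]), ([266.6, 199.7], [258, 171, 22, 51, 502]), ([368.7, 178.1], [360, 171, 19, 15, 221]), ([107.6, 241.9], [103, 236, 10, 13, 97])]
yel [([490.0, 66.3], [459, 34, 53, 68, 2681]), ([243.0, 90.9], [227, 85, 34, 13, 310]), ([455.6, 149.6], [419, 123, 68, 57, 1972]), ([249.1, 213.1], [240, 205, 19, 18, 221]), ([398.2, 231.7], [387, 219, 23, 26, 238]), ([152.0, 235.8], [148, 230, 9, 13, 87])]
blue [([156.5, 44.0], [136, 0, 38, 110, 2168]), ([368.4, 11.6], [366, 0, 6, 26, 45]), ([470.1, 3.1], [467, 0, 7, 7, 36]), ([438.1, 103.4], [434, 94, 9, 19, 87]), ([411.8, 159.8], [377, 132, 71, 57, 2600]), ([480.7, 266.3], [450, 224, 56, 99, 1058]), ([130.0, 238.9], [126, 234, 8, 11, 67]), ([203.6, 250.6], [198, 245, 12, 12, 112]), ([318.3, 315.5], [172, 244, 300, 140, 20768]), ([143.2, 349.7], [131, 313, 28, 71, 1083])
[... 576 characters left out ...]
6], [274, 70, 4, 6, 16]), ([213.9, 102.1], [189, 84, 51, 37, 1720]), ([419.9, 195.6], [341, 88, 171, 206, 12490]), ([373.2, 214.6], [368, 209, 12, 12, 110]), ([463.4, 290.3], [457, 285, 17, 11, 50]), ([506.4, 288.1], [502, 285, 8, 7, 20]), ([453.7, 296.0], [446, 289, 19, 16, 70]), ([465.1, 296.9], [459, 293, 12, 10, 26]), ([503.8, 301.2], [499, 295, 13, 12, 58]), ([446.2, 303.5], [443, 297, 10, 13, 38]), ([470.9, 318.9], [436, 306, 68, 23, 601]), ([272.0, 320.9], [268, 314, 9, 15, 109]), ([433.0, 325.2], [429, 317, 8, 13, 40])]
green [([145.7, 22.8], [136, 0, 22, 47, 644]), ([211.9, 24.1], [186, 0, 53, 50, 2476]), ([179.1, 74.4], [173, 71, 14, 8, 103]), ([255.4, 74.1], [244, 72, 25, 5, 97])]
```

View pics/scene0c.png

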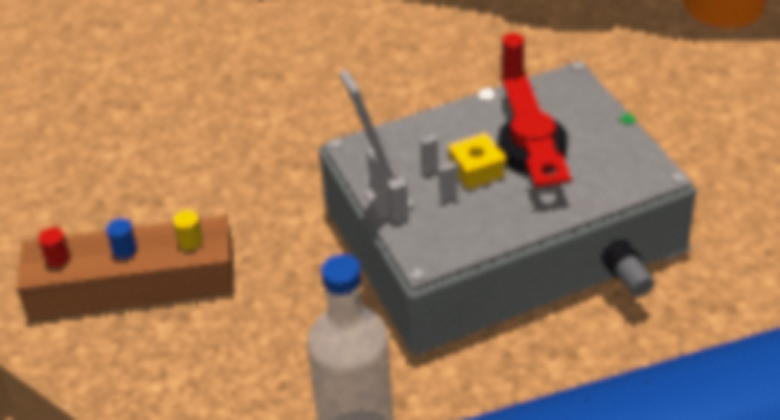

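View pics/side0c.png

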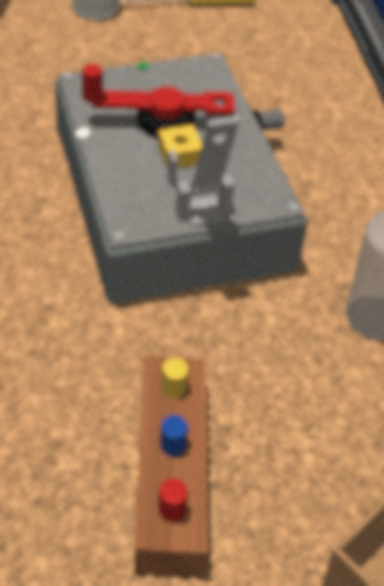

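```bash
python3 - <<'E'
from h import *
np.set_printoptions(precision=4,suppress=True)
P={"knobtop":((261,174),(238.3,169.2),.165),"tabhole":((272.3,216),(291.3,182.5),.123),"lock":((249,210.7),(275.4,198.3),.115),"green":((299.3,199.7),(259.6,167.5),.09),"white":((252,191.7),(234.6,195),.09),"tip":((205.7,185),(291.3,190),None),
"redpin":((107.6,241.9),(271.6,347.5),.063),"blue":((130,238.9),(272,320.9),.063),"yel":((152,235.8),(272.5,297.7),.063),"bottlecap":((203.6,248),(373.2,214.6),.2),"tape":((332,155),(178,143),.024),"glue":((368.7,178.1),(239.3,124.7),.075)}
for k,(a,b,z) in P.items():
    X,e=tri(("scene",a),("side",b)); print(k,X,np.round(e,4), *( [plane("scene",a,z)[:2],plane("side",b,z)[:2]] if z else []))
E
```

```text
knobtop [0.4983 0.0792 0.1588] [0.0008 0.0008] [0.507  0.0754] [0.4975 0.0723]
tabhole [0.6415 0.0585 0.1208] [0.0004 0.0004] [0.6433 0.058 ] [0.641  0.0554]
lock [0.5904 0.0087 0.1116] [0.0007 0.0007] [0.5932 0.0081] [0.5898 0.004 ]
green [0.5693 0.1749 0.0879] [0.0005 0.0005] [0.571  0.1742] [0.569  0.1714]
white [0.486  0.0556 0.0882] [0.0007 0.0007] [0.4888 0.0543] [0.4856 0.0545]
tip [ 0.6005 -0.1103  0.2427] [0.0012 0.0012]
redpin [ 0.5271 -0.3796  0.0613] [0.0006 0.0006] [ 0.5294 -0.3799] [ 0.5267 -0.3799]
blue [ 0.5364 -0.3208  0.0614] [0.0003 0.0003] [ 0.5384 -0.3209] [ 0.536  -0.3214]
yel [ 0.5454 -0.2625  0.061 ] [0.0008 0.0008] [ 0.5467 -0.2619] [ 0.5454 -0.2648]
bottlecap [ 0.7766 -0.1657  0.2073] [0.003 0.003] [ 0.7671 -0.1619] [ 0.781  -0.1623]
tape [0.3147 0.4253 0.0222] [0.0034 0.0034] [0.3125 0.4278] [0.3164 0.417 ]
glue [0.5311 0.4383 0.0742] [0.0003 0.0003] [0.5323 0.4372] [0.5309 0.4375]
```

```bash
python3 -m crank '[-4.1,-3.8,-0.2,0,0,0,1,-4.1,-3.8,-0.2,0,0,0,1,-4.1,-3.8,-0.2,0,0,0,1,-4.1,-3.8,-0.2,0,0,0,1,-4.1,-3.8,-0.2,0,0,0,1,-4.1,-3.8,-0.2,0,0,0,1,-4.1,-3.8,-0.2,0,0,0,1,-4.1,-3.8,-0.2,0,0,0,1,-4.1,-3.8,-0.2,0,0,0,1,-4.1,-3.8,-0.2,0,0,0,1,0,0,0,0,0,-9.8,1,0,0,0,0,0,-9.8,1,0,0,0,0,0,0,1,0,0,0,0,0,0,1]' 30
python3 - <<'E'
from h import *
s=state(); R=Rn.from_rotvec(s["ee_rot"]).as_matrix(); print(s["time_s"],s["tcp_pos"],R.round(3),s["joint_positions"].round(2))
im=imaging.grab_frame("wrist"); save(im,"w1.png")
np.savez("s1.npz",**s)
print("knob top proj",proj("wrist",(.498,.079,.165),s), blobs(red(im)))
E
```

```text
time_s: 1.9
tcp_pos: [0.499, 0.0775, 0.2512]
ee_rot: [-0.206, -3.135, 0.0]
wrist_force: [-0.5, -0.4, 0.9]
opening: 1.001
1.9 [0.49901593 0.07747124 0.2512295 ] [[-0.991  0.131 -0.   ]
 [ 0.131  0.991 -0.   ]
 [ 0.    -0.    -1.   ]] [-0.3   0.3   0.07  1.85 -0.03  0.99  1.22]
knob top proj [257.54968811 196.49059518] [([254.9, 251.8], [235, 173, 40, 154, 4013])]
```

View pics/w1.png

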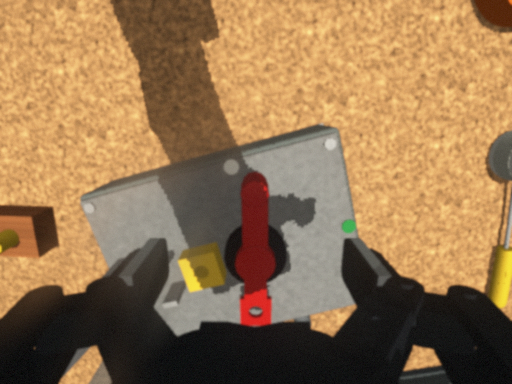

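```bash
python3 - <<'E'
from h import *
np.set_printoptions(precision=4,suppress=True)
s=dict(np.load("s1.npz"))
im=cv2.imread("pics/w1.png")[:,:,::-1].copy()
save(im,"w1c.png",(150,150,370,340),3.5)
for k,uv,z in (("knob",(255,188),.165),("tab",(256,311),.123),("lock",(202,271),.115),("white",(231.5,167),.09),("green",(348,226),.09)):
    print(k,plane("wrist",uv,z,s))
W=np.array([plane("wrist",uv,z,s)[:2] for uv,z in (((202,271),.115),((231.5,167),.09),((348,226),.09))])
B=np.array([[0,-30],[-98,30],[0,138]])/1e3
for W in (W,np.array([[.5904,.0087],[.486,.0556],[.5693,.1749]])):
    a=B-B.mean(0);b=W-W.mean(0); th=np.arctan2((a[:,0]*b[:,1]-a[:,1]*b[:,0]).sum(),(a*b).sum()); R=np.array([[np.cos(th),-np.sin(th)],[np.sin(th),np.cos(th)]])
    t=W.mean(0)-R@B.mean(0); print("yaw",np.degrees(th),"origin",t,"res",(B@R.T+t-W)*1e3)
    for n,p in (("axis",(0,.03)),("lock",(0,-.03)),("hinge",(0,-.12)),("knoboff",(0,.115)),("green",(0,.138)),("stdknob0",(-.085,.03))): print(n,R@p+t)
E
```

```text
knob [0.4907 0.0779 0.165 ]
tab [0.6383 0.0596 0.123 ]
lock [0.5868 0.0081 0.115 ]
white [0.484 0.054 0.09 ]
green [0.5667 0.1726 0.09  ]
yaw 7.193008130012553 origin [0.584  0.0367] res [[ 0.9625 -1.2058]
 [-1.008   0.1754]
 [ 0.0455  1.0303]]
axis [0.5802 0.0664]
lock [0.5878 0.0069]
hinge [ 0.599  -0.0824]
knoboff [0.5696 0.1508]
green [0.5667 0.1736]
stdknob0 [0.4959 0.0558]
yaw 7.266679837673845 origin [0.5868 0.0382] res [[ 0.184  -0.2243]
 [-0.2181 -0.002 ]
 [ 0.0341  0.2263]]
axis [0.583 0.068]
lock [0.5906 0.0085]
hinge [ 0.602  -0.0808]
knoboff [0.5722 0.1523]
green [0.5693 0.1751]
stdknob0 [0.4987 0.0572]
```

View pics/w1c.png

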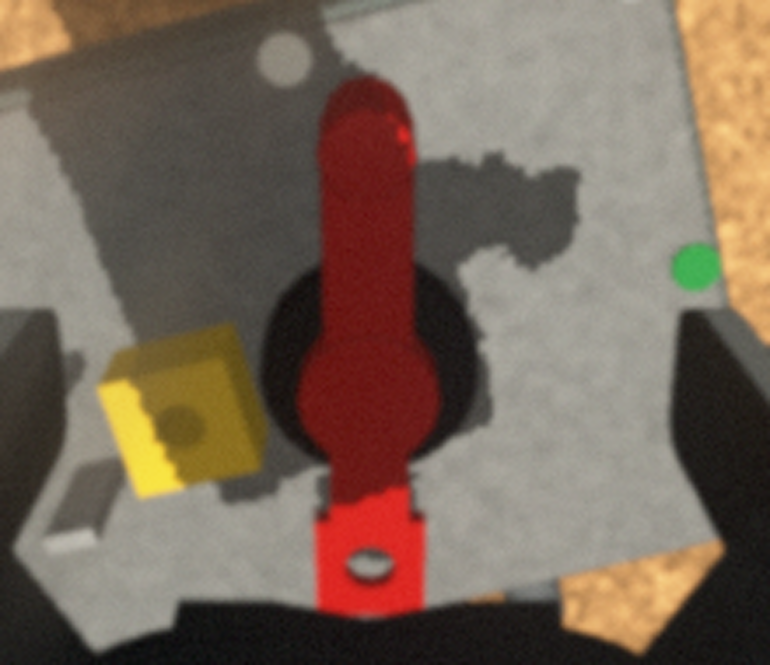

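```bash
python3 -m crank '[0.15,0.1,4,0,0,0,1,0,0,4,0,0,0,1,0,0,2.5,0,0,0,1,0,0,1.2,0,0,0,1,0,0,0,0,0,0,-1,0,0,0,0,0,0,-1,0,0,0,0,0,0,-1,0,0,0,0,0,0,-1,0,0,0,0,0,0,-1,0,0,0,0,0,0,-1]' 30
python3 - <<'E'
from h import *
im=imaging.grab_frame("scene"); save(im,"sc2.png",(150,100,350,300),3)
E
```

```text
time_s: 3.2
tcp_pos: [0.4982, 0.0786, 0.1351]
ee_rot: [0.201, 3.134, 0.001]
wrist_force: [-1.1, 0.1, 6.4]
opening: 0.269
```

View pics/sc2.png

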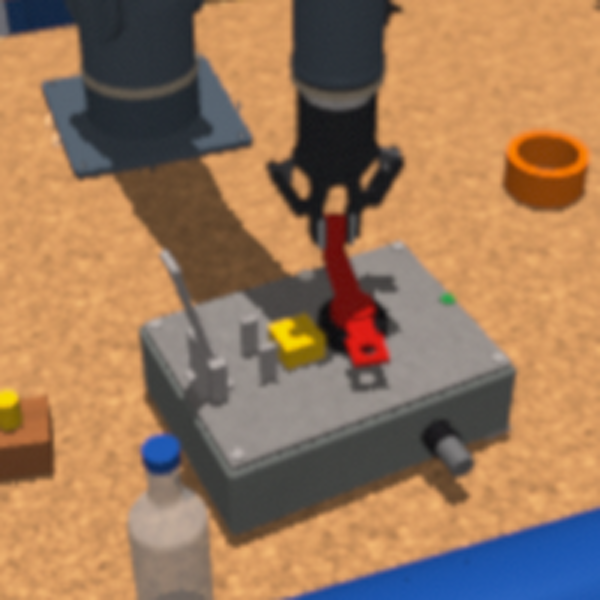

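The knob is between the pads (opening is about 23 mm), so I'll sweep the arc.

```bash
python3 -m crank '[-0.07,1.11,0,0,0,7.5,-1,-0.07,1.11,0,0,0,7.5,-1,-0.07,1.11,0,0,0,7.5,-1,-0.07,1.11,0,0,0,7.5,-1,-0.07,1.11,0,0,0,7.5,-1,-0.07,1.11,0,0,0,7.5,-1,-0.07,1.11,0,0,0,7.5,-1,-0.07,1.11,0,0,0,7.5,-1,-0.07,1.11,0,0,0,7.5,-1,-0.07,1.11,0,0,0,7.5,-1,0,0,0,0,0,0,-1,0,0,0,0,0,0,-1]'
python3 - <<'E'
from h import *
s=state(); print(s["tcp_pos"],s["wrist_force"],s["torque"],s["joint_positions"].round(2))
im=imaging.grab_frame("scene"); save(im,"sc3.png",(150,100,350,300),3)
E
```

```text
time_s: 4.75
tcp_pos: [0.5701, 0.1497, 0.1351]
ee_rot: [2.07, 2.362, -0.003]
wrist_force: [-3.5, -7.0, 7.4]
opening: 0.273
[0.57014086 0.14973025 0.13507069] [-3.45795064 -7.04162299  7.43594724] [-1.55505535  0.90989067 -0.10095573] [-0.62  0.59  0.44  1.8  -0.33  0.83  0.12]
```

View pics/sc3.png

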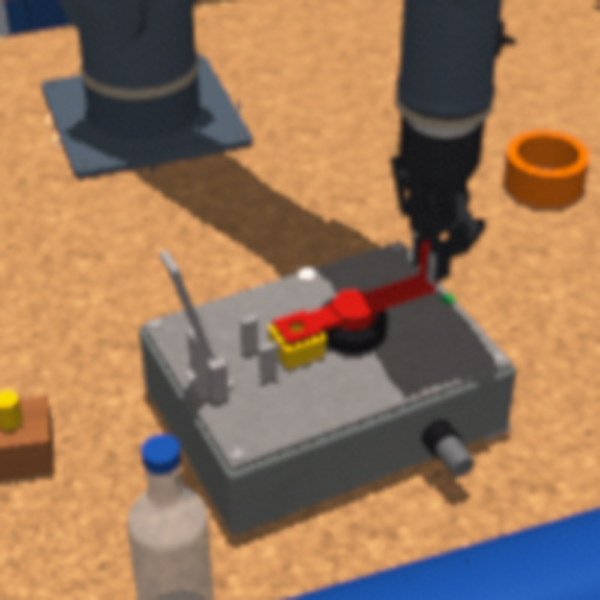

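```bash
python3 -m crank '[0,0.4,0,0,0,0,-1,0,0.3,0,0,0,0,-1,0,0,0,0,0,0,-1,0,0,0,0,0,0,-1]'
```

```text
time_s: 5.3
tcp_pos: [0.5705, 0.1499, 0.1347]
ee_rot: [-2.064, -2.357, 0.017]
wrist_force: [-27.8, -10.0, 26.7]
opening: 0.269
```

```bash
python3 -m crank '[0,-0.4,0,0,0,0,-1,0,0,0,0,0,0,1,0,0,0,0,0,0,1,0,0,0,0,0,0,1,0,0,0,0,0,0,1,0,-0.2,-4,0,0,0,1,0,0,-5,0,0,0,1,0,0,-5,0,0,0,1,0,0,0,0,0,0,1]'
python3 - <<'E'
from h import *
s=state(); print(s["tcp_pos"]); np.savez("s4.npz",**s)
im=imaging.grab_frame("wrist"); save(im,"w4.png")
im=imaging.grab_frame("side"); save(im,"sd4.png",(210,140,340,280),4)
im=imaging.grab_frame("scene"); save(im,"sc4.png",(190,160,330,280),4)
E
```

```text
time_s: 6.42
tcp_pos: [0.5736, 0.1524, 0.2782]
ee_rot: [2.065, 2.362, 0.01]
wrist_force: [0.7, -0.1, 0.0]
opening: 0.996
[0.57356674 0.15239964 0.27816463]
```

View pics/w4.png

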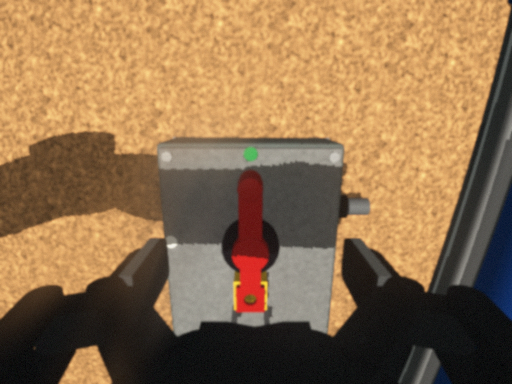

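View pics/sd4.png

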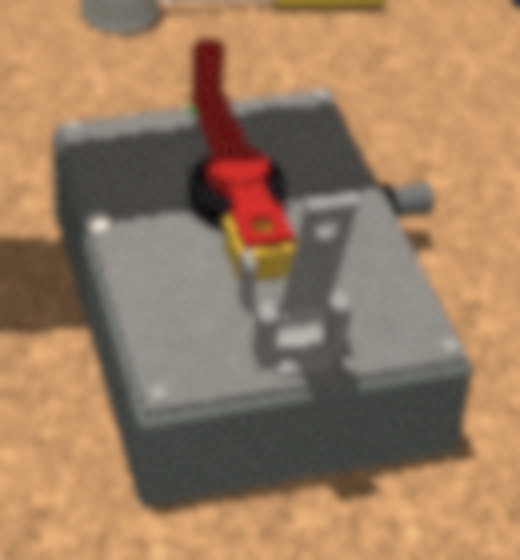

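View pics/sc4.png

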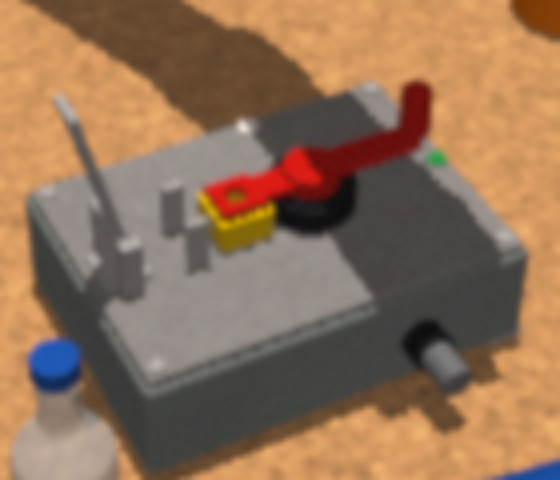

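```bash
cat >> h.py <<'E'
YAW=np.radians(7.23); BO=np.array([.5854,.0375])
BR=np.array([[np.cos(YAW),-np.sin(YAW)],[np.sin(YAW),np.cos(YAW)]])
def b2w(x,y): return BR@np.array([x,y])+BO
def w2b(p): return BR.T@(np.array(p)[:2]-BO)
def togo(xy,z,ydeg,s=None):
    """shift (cm, tool axes now) and turn (deg, tool axes) to tool down, tool y at ydeg in world"""
    s=s or state(); R=Rn.from_rotvec(s["ee_rot"]).as_matrix()
    d=R.T@(np.array([xy[0],xy[1],z])-s["tcp_pos"])*100
    a=np.radians(ydeg); y=np.array([np.cos(a),np.sin(a),0]); z_=np.array([0,0,-1.]); T=np.c_[np.cross(y,z_),y,z_]
    return d.round(2), np.degrees(Rn.from_matrix(R.T@T).as_rotvec()).round(2)
E
python3 - <<'E'
from h import *
s=state();print(w2b(s["tcp_pos"]),togo(b2w(0,-.19),.222,7.23))
E
```

```text
[0.00019726 0.11592442] (array([-30.59,  -0.26,   5.14]), array([-0.08,  0.  ,  0.47]))
```

```bash
python3 -m crank '[0,0,-3,0,0,0.5,-1,-5.1,0,0,0,0,0,-1,-5.1,0,0,0,0,0,-1,-5.1,-0.1,0,0,0,0,-1,-5.1,-0.1,0,0,0,0,-1,-5.1,-0.1,0,0,0,0,-1,-5.1,0,0,0,0,0,-1,0,0,4,0,0,0,-1,0,0,4,0,0,0,-1,0,0,0,0,0,0,-1,0,0,0,0,0,0,-1]'
python3 - <<'E'
from h import *
s=state(); print(w2b(s["tcp_pos"]),s["joint_positions"].round(2),togo(b2w(0,-.175),.222,7.23))
im=imaging.grab_frame("side"); save(im,"sd5.png",(190,100,350,280),3)
im=imaging.grab_frame("scene"); save(im,"sc5.png",(150,120,310,280),3)
E
```

```text
time_s: 7.95
tcp_pos: [0.6071, -0.1518, 0.2249]
ee_rot: [2.078, 2.356, -0.0]
wrist_force: [1.4, -0.3, 0.6]
opening: -0.001
[-0.00227476 -0.19050702] [-0.14  0.55  0.52  1.6  -0.3   1.07  0.58] (array([1.55, 0.23, 0.29]), array([-0.  ,  0.02, -0.05]))
```

View pics/sd5.png

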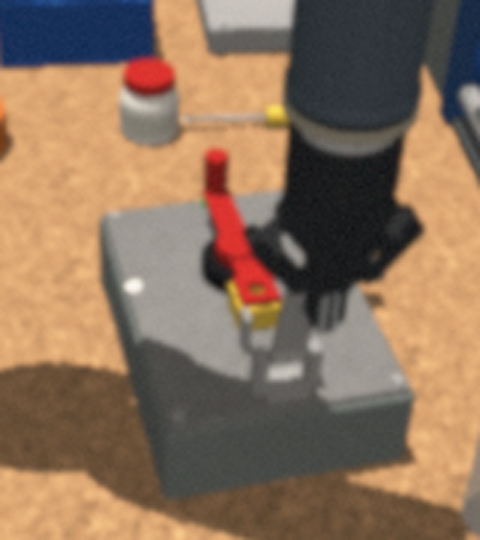

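View pics/sc5.png

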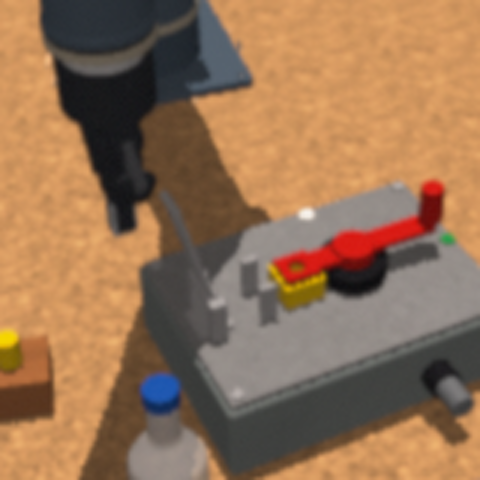

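```bash
python3 - <<'E'
from h import *
th=np.radians([104,96,88,80,72,64,56,48,40,32,24,16,8,0]);r=98
Y=-131+r*np.cos(th)-2.5*np.sin(th); Z=127.5+r*np.sin(th)+2.5*np.cos(th)
print(Y[0],Z[0],np.c_[np.diff(Y)/10,-np.diff(Z)/10].round(2).tolist(),Y[-1],Z[-1])
E
```

```text
-157.13408508445744 221.98417643604847 [[1.34, -0.27], [1.37, -0.08], [1.36, 0.11], [1.34, 0.3], [1.28, 0.48], [1.2, 0.65], [1.1, 0.81], [0.97, 0.96], [0.83, 1.09], [0.67, 1.19], [0.5, 1.27], [0.32, 1.33], [0.13, 1.36]] -33.0 130.0
```

```bash
python3 -m crank '[1.7,0.2,0.3,0,0,0,-1,1.65,0,0,0,0,0,-1,1.34,0,-0.27,0,0,0,-1,1.37,0,-0.08,0,0,0,-1,1.36,0,0.11,0,0,0,-1,1.34,0,0.3,0,0,0,-1,1.28,0,0.48,0,0,0,-1,1.2,0,0.65,0,0,0,-1,1.1,0,0.81,0,0,0,-1,0.97,0,0.96,0,0,0,-1,0.83,0,1.09,0,0,0,-1,0.67,0,1.19,0,0,0,-1,0,0,0,0,0,0,-1]'
python3 - <<'E'
from h import *
s=state(); print(w2b(s["tcp_pos"]),s["wrist_force"])
im=imaging.grab_frame("side"); save(im,"sd6.png",(190,100,350,280),3)
im=imaging.grab_frame("scene"); save(im,"sc6.png",(150,120,310,280),3)
E
```

```text
time_s: 9.68
tcp_pos: [0.5896, -0.0037, 0.1676]
ee_rot: [-2.076, -2.356, 0.002]
wrist_force: [0.2, -0.1, -0.7]
opening: -0.002
[-0.00103251 -0.0414384 ] [ 0.17965099 -0.14924592 -0.73899735]
```

View pics/sc6.png

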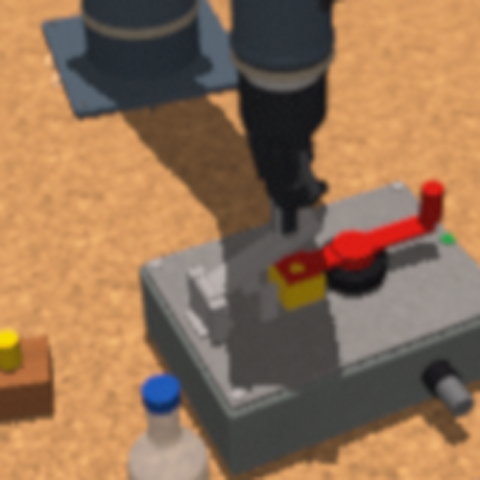

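View pics/sd6.png

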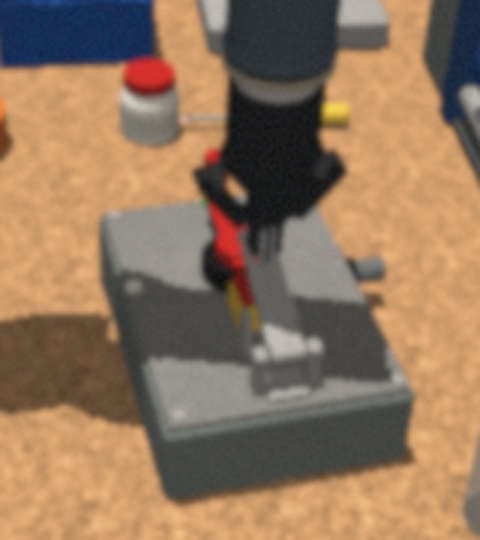

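```bash
python3 -m crank '[0.45,0,1.25,0,0,0,-1,0.3,0,1.25,0,0,0,-1,0.1,0,1.1,0,0,0,-1,0,0,0.3,0,0,0,-1,0,0,0.2,0,0,0,-1,0,0,0,0,0,0,-1,0,0,0,0,0,0,-1]'
```

```text
time_s: 10.65
tcp_pos: [0.589, 0.0046, 0.1294]
ee_rot: [-2.077, -2.356, -0.002]
wrist_force: [-7.4, 2.3, 22.9]
opening: -0.001
```

```bash
python3 -m crank '[0,0,0,0,0,0,-1,0,0,-4,0,0,0,-1,0,0,-6,0,0,0,-1,-6,0,-4,0,0,0,1,-6,0,0,0,0,0,1,0,0,0,0,0,0,1,0,0,0,0,0,0,1]'
python3 - <<'E'
from h import *
s=state(); print(w2b(s["tcp_pos"]),s["wrist_force"]); np.savez("s7.npz",**s)
im=imaging.grab_frame("wrist"); save(im,"w7.png")
im=imaging.grab_frame("side"); save(im,"sd7.png",(220,150,330,260),5)
im=imaging.grab_frame("scene"); save(im,"sc7.png",(190,160,300,270),5)
E
```

```text
time_s: 11.52
tcp_pos: [0.603, -0.1069, 0.2619]
ee_rot: [-2.078, -2.355, 0.0]
wrist_force: [-0.1, 0.9, 0.2]
opening: 0.842
[-0.00070461 -0.14542617] [-0.14280122  0.90894317  0.23461478]
```

View pics/w7.png

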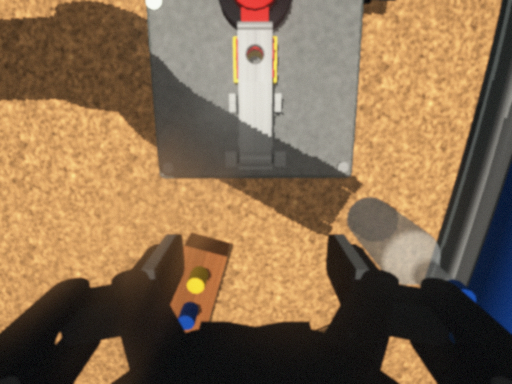

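View pics/sc7.png

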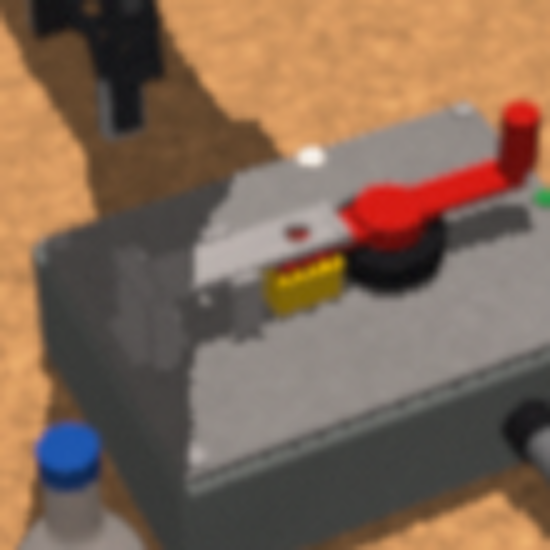

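View pics/sd7.png

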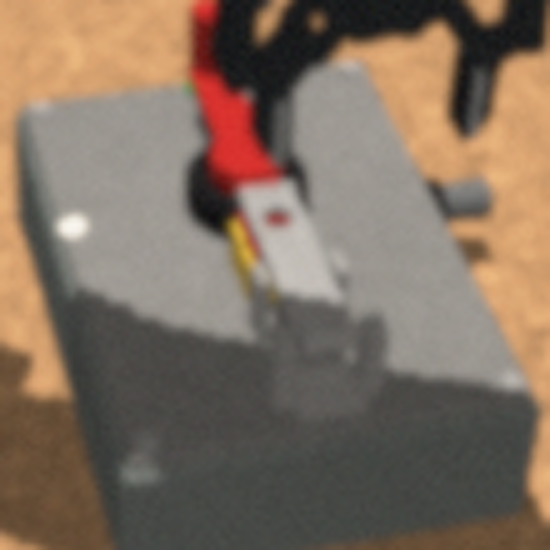

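```bash
python3 - <<'E'
from h import *
s=dict(np.load("s7.npz"));im=cv2.imread("pics/w7.png")[:,:,::-1].copy()
save(im,"w7c.png",(225,10,285,80),8)
print("hasphole",plane("wrist",(255,54),.13,s),"lock exp",b2w(0,-.03),w2b(plane("wrist",(255,54),.13,s)))
print(togo((.527,-.380),.20,-8.7))
E
```

```text
hasphole [0.588522   0.00822365 0.13      ] lock exp [0.58917558 0.00773853] [-0.00058733 -0.02943648]
(array([-26.27, -11.05,   6.19]), array([-0.05, -0.04, 16.01]))
```

View pics/w7c.png

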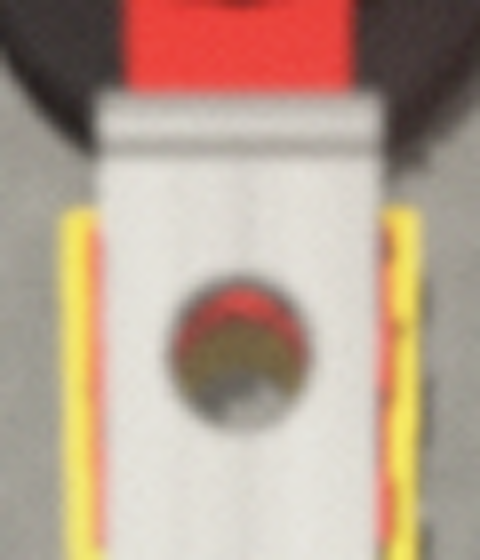

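```bash
python3 -m crank '[-5.25,-2.2,0,0,0,0,1,-5.25,-2.2,0,0,0,0,1,-5.25,-2.2,0,0,0,0,1,-5.25,-2.2,0,0,0,0,1,-5.25,-2.2,0,0,0,0,1,0,0,3,0,0,8,1,0,0,3.2,0,0,8,1,0,0,0,0,0,0,1,0,0,0,0,0,0,1]' 40
python3 - <<'E'
from h import *
s=state(); print(s["tcp_pos"],s["joint_positions"].round(2)); np.savez("s8.npz",**s)
im=imaging.grab_frame("wrist"); save(im,"w8.png"); print(blobs(red(im)),proj("wrist",(.527,-.38,.077),s),proj("wrist",(.527,-.38,.045),s))
E
```

```text
time_s: 12.8
tcp_pos: [0.5277, -0.381, 0.2016]
ee_rot: [2.38, 2.049, 0.0]
wrist_force: [-0.6, -0.4, 0.5]
opening: 1.0
[ 0.52774406 -0.38095341  0.20160585] [ 0.22  0.63  0.59  1.56 -0.38  1.07  0.75]
[([252.8, 182.9], [241, 168, 25, 29, 540])] [253.57344063 184.4966153 ] [253.69397312 177.15996217]
```

View pics/w8.png

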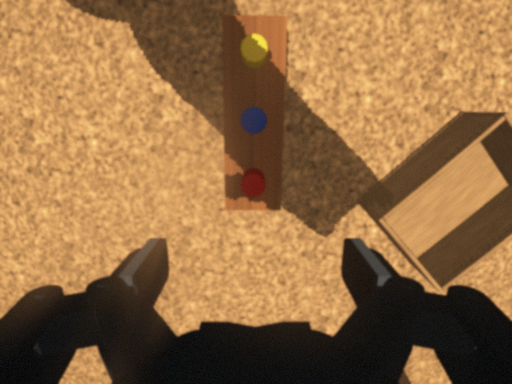

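```bash
python3 -m crank '[0,-0.05,5,0,0,0,1,0,0,5,0,0,0,1,0,0,3,0,0,0,1,0,0,2.1,0,0,0,1,0,0,0,0,0,0,1,0,0,0,0,0,0,-1,0,0,0,0,0,0,-1,0,0,0,0,0,0,-1,0,0,0,0,0,0,-1,0,0,0,0,0,0,-1,0,0,0,0,0,0,-1]' 40
python3 - <<'E'
from h import *
s=state(); print(s["tcp_pos"])
im=imaging.grab_frame("side"); save(im,"sd9.png",(200,220,350,384),3.5)
E
```

```text
time_s: 14.22
tcp_pos: [0.5267, -0.3813, 0.0504]
ee_rot: [2.385, 2.044, 0.001]
wrist_force: [-1.0, 1.1, 5.2]
opening: 0.267
[ 0.52672522 -0.38133739  0.05036938]
```

View pics/sd9.png

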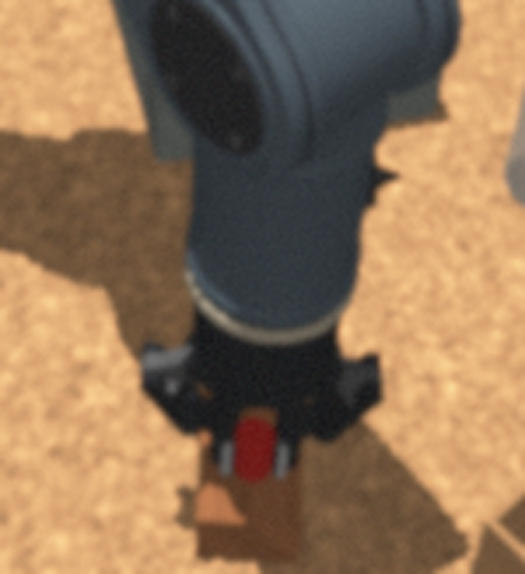

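```bash
python3 -m crank '[0,0,-2,0,0,0,-1,0,0,-3,0,0,0,-1,0,0,-5,0,0,0,-1,0,0,-5,0,0,0,-1,0,0,-5,0,0,0,-1,0,0,0,0,0,0,-1,0,0,0,0,0,0,-1]' 40
python3 - <<'E'
from h import *
s=state(); print(s["tcp_pos"],s["opening"],togo((.589,.0077),.25,-8.7))
im=imaging.grab_frame("side"); save(im,"sd10.png",(200,150,350,314),3.5)
im=imaging.grab_frame("scene"); save(im,"sc10.png",(50,130,200,290),3.5)
E
```

```text
time_s: 15.15
tcp_pos: [0.5262, -0.3809, 0.25]
ee_rot: [2.386, 2.044, 0.001]
wrist_force: [0.2, 0.2, -1.8]
opening: 0.263
[ 0.52618339 -0.38091378  0.2499516 ] 0.2632216651609787 (array([39.37,  0.25,  0.  ]), array([ 0.02, -0.01, -0.12]))
```

View pics/sd10.png

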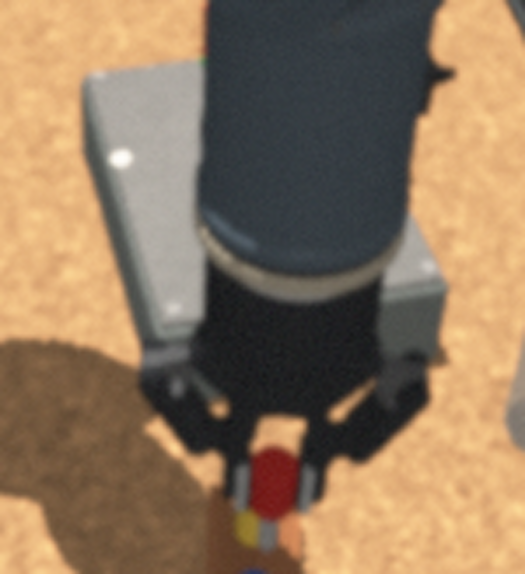

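View pics/sc10.png

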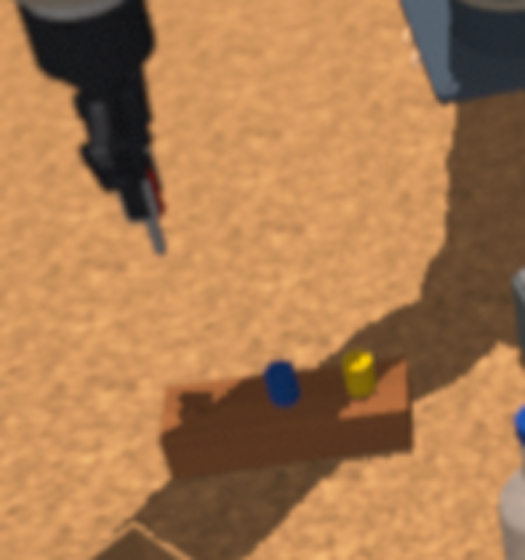

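```bash
python3 -m crank '[5.6,0,0,0,0,0,-1,5.6,0,0,0,0,0,-1,5.6,0.1,0,0,0,0,-1,5.6,0.1,0,0,0,0,-1,5.6,0,0,0,0,0,-1,5.6,0,0,0,0,0,-1,5.7,0,0,0,0,0,-1,0,0,3,0,0,0,-1,0,0,0,0,0,0,-1,0,0,0,0,0,0,-1]' 40
python3 - <<'E'
from h import *
s=state(); print(s["tcp_pos"],s["opening"],togo((.589,.0077),.25,-8.7))
im=imaging.grab_frame("side"); save(im,"sd11.png",(225,120,325,240),5); cv2.imwrite("pics/sd11f.png",im[:,:,::-1])
im=imaging.grab_frame("scene"); save(im,"sc11.png",(200,120,300,240),5); cv2.imwrite("pics/sc11f.png",im[:,:,::-1])
t=s["tcp_pos"]
for n in ("scene","side"): print(n,[proj(n,t+[0,0,dz]).round(1) for dz in (-.043,0)],proj(n,(.589,.0077,.13)).round(1))
E
```

```text
time_s: 16.5
tcp_pos: [0.5886, 0.0055, 0.2199]
ee_rot: [2.387, 2.042, -0.001]
wrist_force: [0.8, -0.5, 0.2]
opening: 0.269
[0.5885556  0.00553024 0.21991916] 0.2693124865428258 (array([ 0.22,  0.01, -3.01]), array([-0.02,  0.05, -0.22]))
scene [array([247.5, 192.9]), array([247.4, 180.3])] [248.3 205.8]
side [array([276.2, 179.8]), array([277.2, 166.3])] [275.2 193.1]
```

View pics/sd11.png

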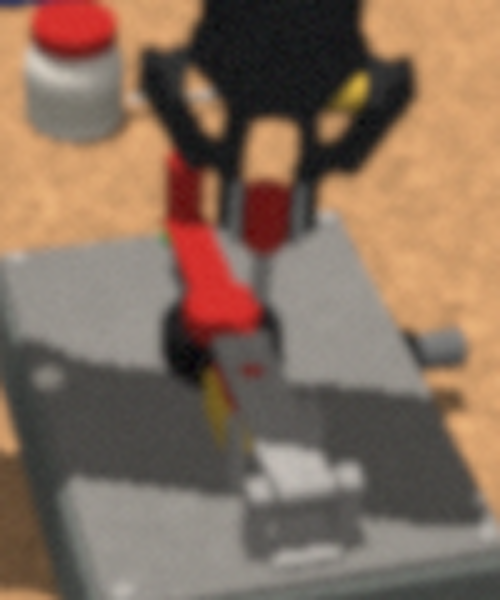

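View pics/sc11.png

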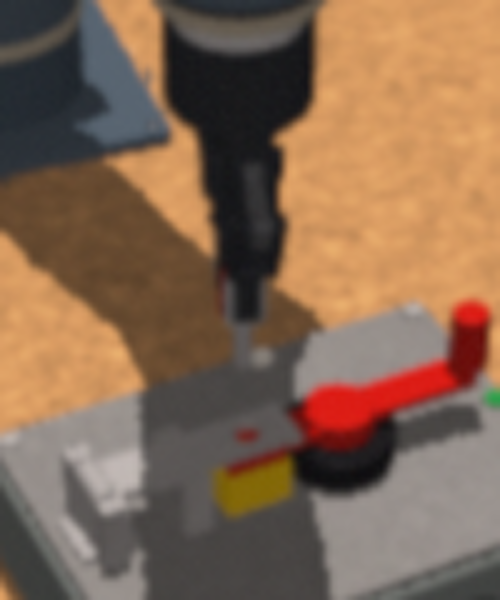

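```bash
python3 -m crank '[0.2,0,2,0,0,-0.2,-1,0,0,1.9,0,0,0,-1,0,0,0,0,0,0,-1,0,0,0,0,0,0,-1]' 40
python3 - <<'E'
from h import *
s=state(); print(s["tcp_pos"],s["opening"])
im=imaging.grab_frame("side"); save(im,"sd12.png",(245,150,305,210),10)
im=imaging.grab_frame("scene"); save(im,"sc12.png",(220,165,280,225),10)
t=s["tcp_pos"]
for n in ("scene","side"): print(n,[proj(n,t+[0,0,dz]).round(1) for dz in (-.043,0)],proj(n,(.589,.0077,.13)).round(1))
E
```

```text
time_s: 17.1
tcp_pos: [0.5895, 0.0082, 0.1817]
ee_rot: [2.382, 2.047, 0.002]
wrist_force: [-0.3, 0.2, -0.4]
opening: 0.267
[0.58952074 0.0081592  0.18169316] 0.266793242326377
scene [array([248.6, 203.5]), array([248.5, 191.5])] [248.3 205.8]
side [array([275.6, 190.5]), array([276.5, 177.7])] [275.2 193.1]
```

View pics/sd12.png

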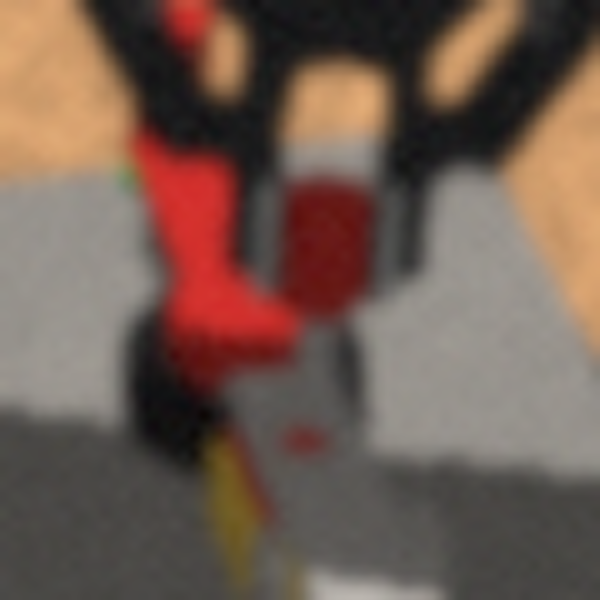

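View pics/sc12.png

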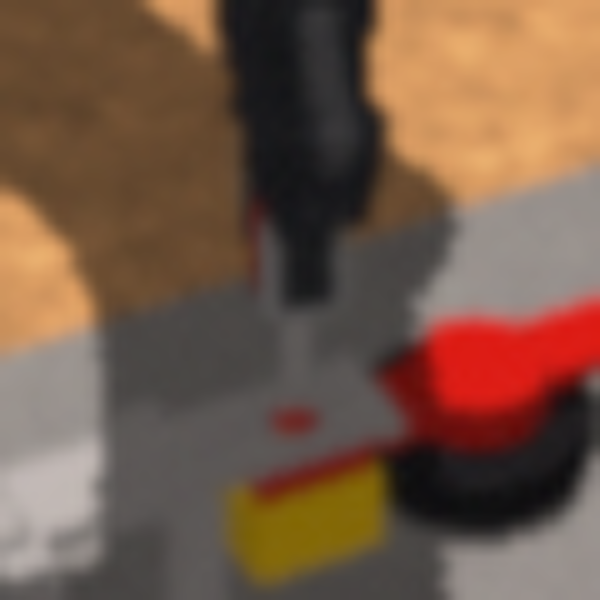

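```bash
python3 - <<'E'
from h import *
im=imaging.grab_frame("side")
m=red(im)[165:183,270:285]; M=cv2.moments(m,True)
hsvm=hsv(im,(0,140,50),(8,255,140))|hsv(im,(172,140,50),(180,255,140)); b=[x for x in blobs(hsvm,20) if 265<x[0][0]<290 and 160<x[0][1]<185]; print(b)
c=b[0][0]; print("head",plane("side",c,.192), state()["tcp_pos"])
for uv in ((275.5,193.8),(275.5,194.3)): print("hole side",plane("side",uv,.13))
print("hole scene",plane("scene",(249.4,207),.13))
s=dict(np.load("s4.npz")); print("hole s4",plane("wrist",(250,299),.115,s))
E
```

```text
[([265.1, 167.6], [259, 162, 11, 16, 26]), ([277.0, 174.5], [272, 168, 10, 14, 97])]
head [0.56386115 0.03873014 0.192     ] [0.58943433 0.00856025 0.18150906]
hole side [0.58931679 0.00491866 0.13      ]
hole side [0.58901958 0.00295877 0.13      ]
hole scene [0.59484547 0.0087418  0.13      ]
hole s4 [0.58926111 0.002409   0.115     ]
```

```bash
python3 - <<'E'
from h import *
for u in (277.0,277.4): print("head",plane("side",(u,174.5),.192))
for u in (275.05,275.3): print("hole side",plane("side",(u,193.5),.13))
E
```

```text
head [0.59008449 0.00802779 0.192     ]
head [0.591092   0.00794323 0.192     ]
hole side [0.58832004 0.00619827 0.13      ]
hole side [0.58897307 0.00614213 0.13      ]
```

```bash
python3 -m crank '[-0.05,-0.15,0,0,0,0,-1,0,0,0.5,0,0,0,-1,0,0,0.5,0,0,0,-1,0,0,0.5,0,0,0,-1,0,0,0,0,0,0,-1]' 40
```

```text
time_s: 17.88
tcp_pos: [0.5871, 0.0086, 0.165]
ee_rot: [-2.382, -2.048, 0.001]
wrist_force: [-0.1, -0.4, -0.6]
opening: 0.267
```

```bash
python3 -m crank '[0,0,0.5,0,0,0,-1,0,0,0.5,0,0,0,-1,0,0,0.5,0,0,0,-1,0,0,0,0,0,0,-1]' 40
python3 - <<'E'
from h import *
im=imaging.grab_frame("side"); save(im,"sd13.png",(245,150,305,210),10)
im=imaging.grab_frame("scene"); save(im,"sc13.png",(220,165,280,225),10)
E
```

```text
time_s: 18.38
tcp_pos: [0.5872, 0.0085, 0.1501]
ee_rot: [-2.382, -2.048, 0.001]
wrist_force: [-0.2, -0.2, -0.1]
opening: 0.267
```

View pics/sc13.png

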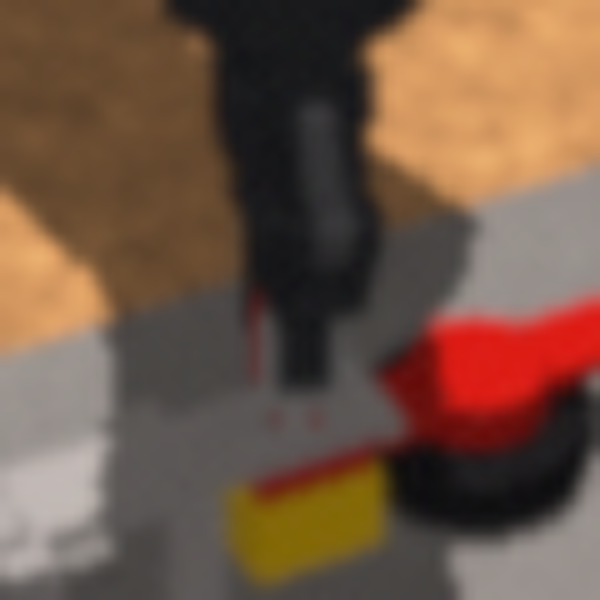

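View pics/sd13.png

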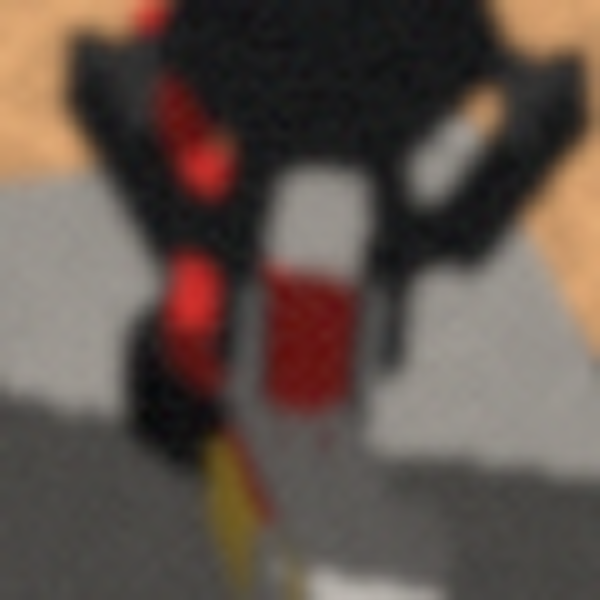

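```bash
python3 -m crank '[0,0,0.5,0,0,0,-1,0,0,0.5,0,0,0,-1,0,0,0.4,0,0,0,-1,0,0,0.2,0,0,0,-1,0,0,0,0,0,0,-1]' 40
```

```text
time_s: 19.1
tcp_pos: [0.5873, 0.0086, 0.1351]
ee_rot: [-2.382, -2.048, -0.001]
wrist_force: [-2.0, 0.8, 7.3]
opening: 0.266
```

```bash
python3 -m crank '[0,0,-0.1,0,0,0,-1,0,0,0,0,0,0,1,0,0,0,0,0,0,1,0,0,0,0,0,0,1,0,0,0,0,0,0,1,0,0,-4,0,0,0,1,0,0,-6,0,0,0,1,-6,0,-3,0,0,0,1,-6,0,0,0,0,0,1,-6,0,0,0,0,0,1,0,0,0,0,0,0,1,0,0,0,0,0,0,1]'
python3 - <<'E'
from h import *
s=state(); print(s["tcp_pos"],s["wrist_force"])
im=imaging.grab_frame("side"); save(im,"sd14.png",(225,130,325,230),6); cv2.imwrite("pics/sd14f.png",im[:,:,::-1])
im=imaging.grab_frame("scene"); save(im,"sc14.png"); save(im,"sc14c.png",(200,150,300,250),6)
E
```

```text
time_s: 20.6
tcp_pos: [0.5611, -0.1651, 0.2634]
ee_rot: [-2.382, -2.047, -0.001]
wrist_force: [0.8, 0.5, -0.6]
opening: 0.999
[ 0.5610609 -0.1651214  0.2633801] [ 0.82382951  0.54836163 -0.55784036]
```

View pics/sd14.png

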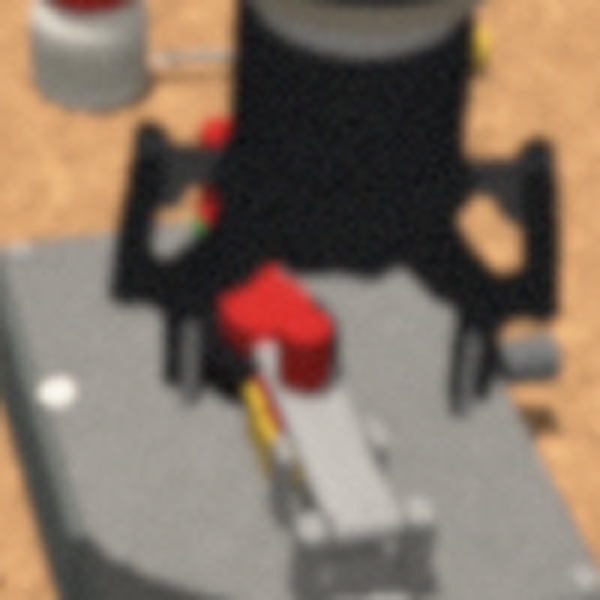

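View pics/sc14c.png

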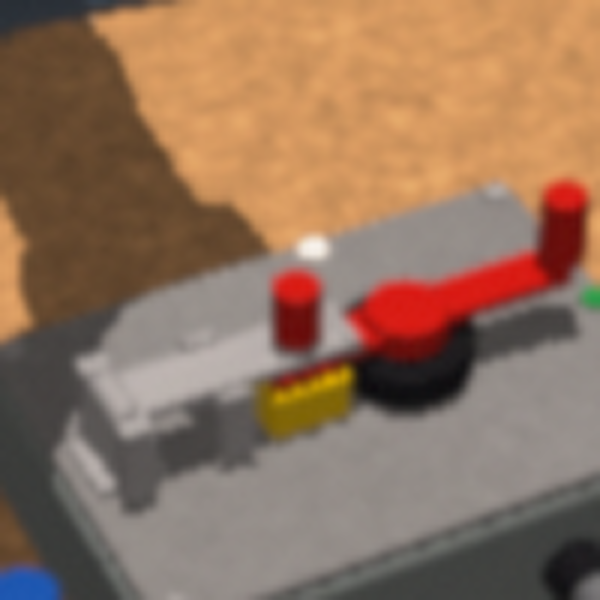

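View pics/sc14.png

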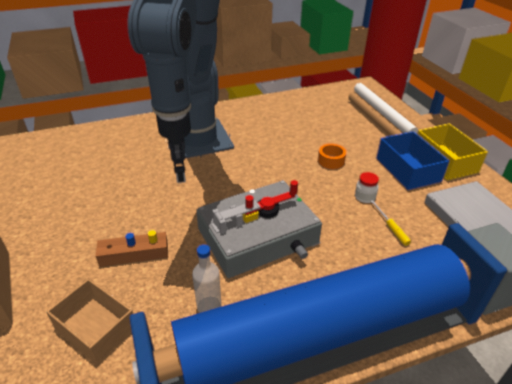

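The pin's head sits upright on the closed hasp, the handle is at off, and the gripper is clear. The other pins and loose things look unmoved.

```bash
python3 - <<'E'
from h import *
for n in ("scene",):
    a=cv2.imread("pics/scene0.png")[:,:,::-1].copy(); b=cv2.imread("pics/sc14.png")[:,:,::-1].copy()
    for k,f in (("yel",lambda i:hsv(i,(22,170,90),(34,255,255))),("blue",lambda i:hsv(i,(105,150,60),(122,255,255)))):
        for x in (a,b): print(k,[q[0] for q in blobs(f(x),40) if 120<q[0][0]<210 or 395<q[0][0]<400])
from station import workorder
print(workorder.hand_in())
E
```

```text
yel [[398.2, 231.7], [152.0, 235.8]]
yel [[398.3, 231.8], [152.1, 235.7]]
blue [[156.5, 44.0], [130.0, 238.9], [203.6, 250.6], [143.2, 349.7]]
blue [[130.0, 238.9], [203.2, 250.5], [143.2, 349.8]]
the job is handed in; nothing more can be done
None
```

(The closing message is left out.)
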